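Tip a goat-cheese log into its gutter

ROBOT

A 6-joint arm with a two-finger parallel gripper is mounted at the origin on a cart in front of the work surface, level with it; the furniture and walls round the work are solid. World frame = base frame: x ahead of the robot, y to its left, z up, the work surface at z = 0. Lengths are in m, angles in rad, forces in N, time in s.
With the tool pointing down it reaches from about 0.325 to 0.9 m from the base axis. Payload 6.1 kg.
Tool frame: the origin (TCP) lies midway between the tips of the shut fingers; the grasp point (between the pads) lies 19 mm behind it; x points along the fingers, y is the direction in which the jaws open and shut, and the axes are right-handed (so a half turn about x gives the same grasp; the last joint's range is limited). The gripper opens to 85 mm and grips with 20 to 120 N. Pads are 22 mm wide; open, the fingers measure 114 mm over their backs; the gripper's body (76 mm by 85 mm) begins 54 mm behind the grasp point. The pads swing forward as they close: fully open they stand 13 mm farther back than shut.
Start: joints at [-1.346, 0.22, 1.526, -0, 1.395, -0.126], TCP at [0.215, -0.587, 0.231] pointing down, gripper open.
Joint ranges: [-2.98, 2.98], [-0.91, 2.08], [0.09, 2.57], [-1.24, 4.39], [0.2, 2.65], [-2.68, 2.68]. Speed limits (rad/s): [2.57, 2.57, 3.01, 3.14, 3.14, 3.14].

INTERFACE

Orientations are given as [roll, pitch, yaw] about the fixed x, y, z axes, in that order (R = Rz(yaw) Ry(pitch) Rx(roll)).
In Python, from plant import movep, move_l, set_joints, gripper_to, hold, inverse_kinematics, observe, get_image, get_calibration, Unreachable, job_done gives the robot as it stands. Calls block until the motion is done:
- movep(position, orientation): joint-space move of the TCP to a pose.
- move_l(position, feed=0.15, rotation=None, max_force=None): straight line of the TCP; rotation=None keeps the orientation; feed is the mean speed in m/s. With max_force (N) it stops when the force on the tool has changed by that much, and returns True; else False.
- set_joints(angles): joint-space move.
- gripper_to(opening, f_grip=None): finger opening in m; f_grip is the grip in N (None keeps the last); returns when the fingers have stopped.
- hold(seconds).
- inverse_kinematics(position, orientation): joint angles nearest the present ones, or None.
- observe(): the state.
- get_image(name): name is "side" or "top" or "wrist"; returns (picture, depth): 420x560x3 uint8, red, green, blue; 420x560 float32, m along the optical axis (not along the pixel's ray), 0 where there is no reading.
- get_calibration(name): a dict with "intrinsics" (3x3 intrinsics, pixels), "dist_coeffs" ([k1, k2, p1, p2, k3] as OpenCV has them; the pictures are not rectified), "world_from_camera" (4x4, takes a point from camera to world coordinates). Camera axes: x right, y down, z forward; pixel columns grow to the right and rows downward; lengths in m; the calibration is good to about 2 mm. A picture is of the moment at which its call begins: read the wrist's pose just before it. get_calibration takes no time and is no camera call; for the wrist camera it gives the pose at the moment of the call.
A pose or a line that the arm cannot do raises Unreachable and nothing moves.
- job_done(): hands the job in, once; it reports no verdict.
The state is a dict: "time_s": time; "q": joint angles; "joint_velocities": joint speeds; "joint_torque": joint torques, N m; "eef_pos": TCP position; "tcp_rot": TCP orientation; "ft_force": force on the tool from outside, world axes, zero at the start; "torque": the same for the moment, N m; "opening": finger opening in m.
Only numpy, scipy, OpenCV 4.12 (cv2) and the standard library are available. Lean on these libraries where they do the work, as an engineer would, in place of code of your own. Each camera call takes 0.05 s, during which the arm holds its last target.

TASK

A grey goat-cheese log has been left standing on end on the front tongue of the one empty gutter of the wooden log board. It is too tender to be gripped: push it over near its top with closed fingertips so that it topples away from you lengthwise into that gutter, then gently push its near end along until the log lies fully home against the gutter's end stop, like its neighbours. Never pinch, lift or carry it, leave the other cheeses and the price stand where they are, and move clear at the end.

Things in the scene. Friction and masses are not known exactly. Their poses are not given: they have to be found in the camera images.
- standing_log: the goat-cheese log to tip: grey, mottled, rigid, nearly round, 43 mm across, 38 mm through and 144 mm long, 0.15 to 0.3 kg. It starts upright on one end, trimmed flat (37 mm across), turned a little about the vertical. Its own y axis runs along its length (up at the start, from foot to top); the origin lies on its flank at half length, 19 mm from the log's axis along its own -z.
- log_centre (a point): middle of the log, on its axis; 72 mm above the gutter floor while it stands, about 20 mm above the floor when it lies
- log_top (a point): middle of the end face that is on top at the start (144 mm above the gutter floor)
- log_foot (a point): middle of the end face it stands on at the start; this becomes the near end once it has toppled. Tipping happens about the far edge of this face, 18 mm from the axis: the log falls by itself once its top has been pushed some 40 mm forward.
- gutter_empty: the empty bright-metal gutter, fixed, one of three side by side on the board, 68 mm apart; which one is empty varies. 243 mm long, 63 mm wide, its top 15 mm above the work surface. Origin: centre of its underside, 3 mm below the floor's top; own x runs along it from the open front tongue (edge at x = -121 mm) to the end stop (inner face at x = 118.5 mm, 34 mm high). Home, the log's near end is at x = -25 mm.
- gutter_empty_stand (a point): on the floor of the empty gutter's tongue, middle line, x = -90 mm: the log starts here, up to 9 mm off along and 5 mm off across. The tongue is flat without sides. From x = -40 mm to the stop the gutter is a shallow trough: a flat bottom 23 mm wide, level with the tongue, and sides rising outward at 40 degrees to 15 mm above the floor, 60 mm apart at the top; they centre a log that falls into it.
- lying_log_a: bystander: a log like the first (42 x 144 x 38 mm), loose, lying home in another gutter; origin under its middle, own y along its length
- lying_log_b: bystander: a second loose log lying home in the third gutter; origin under its middle, own y along its length
- brick_cheese: bystander: loose grey truncated-pyramid cheese, 57 x 63 x 52 mm, on the surface right beside the board; origin centre of its underside
- price_stand: bystander: black price card on a slim foot, 75 mm wide, 106 mm high, easily upset, behind the board; origin centre of its underside
Things that resemble listed ones, but are neither listed nor needed, are in the scene too. What is shaped like the standing_log but pink or turquoise is not meant.

How it is judged:
By the outcome, as a careful person would: the job done as asked, in the order asked, and still so for the second after the job is handed in, with the robot touching nothing.
It also fails if it takes over 40 s, if anything falls off the work surface, if the arm or the gripper's body presses on something with over 40 N, if the wrist force passes 120 N, or if a joint passes its speed limit or range.

## Working session

There is one attempt and no reset: what is moved stays moved. The work goes in short steps, each a Python script; the robot and the scene stay as the last script left them, time stands still between calls to the robot, and variables do not carry over. Pictures are saved under pics/ and viewed, and the job is handed in when it is done.

```bash
ls; mkdir -p pics
python3 - <<'E'
from plant import *
import cv2,numpy as np
for n in("side","top","wrist"):
    c=get_calibration(n); im,d=get_image(n)
    cv2.imwrite(f"pics/{n}0.png",im[:,:,::-1]); np.savez(f"{n}0.npz",im=im,d=d,K=c["intrinsics"],D=c["dist_coeffs"],T=c["world_from_camera"])
    print(n,c["world_from_camera"])
o=observe();print(o["time_s"],o["eef_pos"],o["tcp_rot"],o["ft_force"],o["opening"])
E
```

```text
pics
side [[-0.91626842 -0.18533336  0.35511087  0.29047863]
 [-0.40054026  0.41409262 -0.81737066  0.64662464]
 [ 0.00443726 -0.89116713 -0.45365346  0.5793123 ]
 [ 0.          0.          0.          1.        ]]
top [[ 0.02379668 -0.9889008   0.14665918  0.45691946]
 [-0.9996832  -0.02233533  0.01160323 -0.13281718]
 [-0.00819877 -0.14688884 -0.98911903  1.22327679]
 [ 0.          0.          0.          1.        ]]
wrist [[ 0.34325507 -0.90312587 -0.25795276  0.2799323 ]
 [-0.93924119 -0.33046372 -0.09284244 -0.56229323]
 [-0.00139562  0.2741485  -0.96168636  0.37161237]
 [ 0.          0.          0.          1.        ]]
0.15 [ 0.21468306 -0.58648192  0.23044528] [-1.69467403  1.56929635  1.79774902] [-0.70441445  0.1385723  -0.90059487] 0.08530083825776717
```

View pics/top0.png

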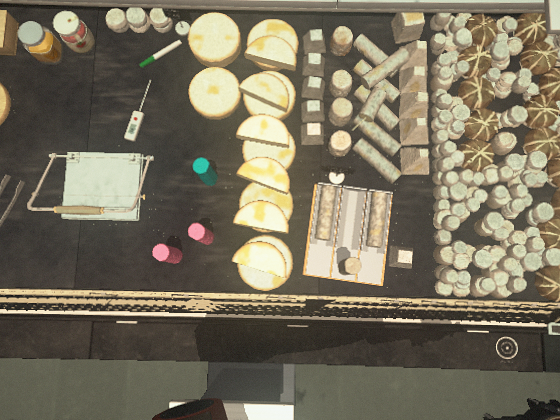

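View pics/side0.png

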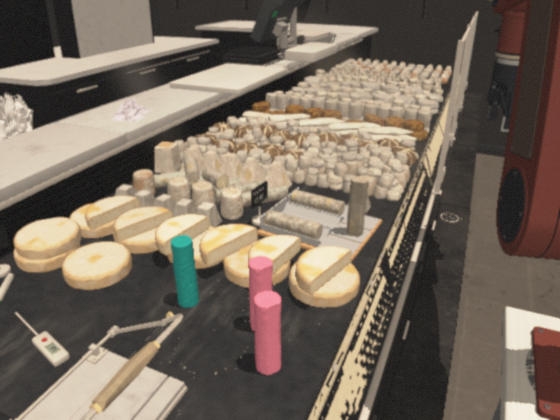

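The top view shows the board at about (350,235). A grey log stands at about (352,264) on the middle gutter, with logs lying at (325,215) and (377,218). The pink logs at (168,253) and (201,232) and the turquoise one at (205,170) are decoys. The brick cheese is at (402,257) and the price stand at about (337,177). I'll enlarge this area and measure it.

```bash
cat > h.py <<'E'
import numpy as np,cv2
def cloud(n):
    z=np.load(n+".npz"); d=z["d"]; H,W=d.shape
    u,v=np.meshgrid(np.arange(W),np.arange(H))
    p=cv2.undistortPoints(np.stack([u,v],-1).reshape(-1,1,2).astype(np.float64),z["K"],z["D"]).reshape(H,W,2)
    P=np.concatenate([p*d[...,None],d[...,None]],-1)
    P=P@z["T"][:3,:3].T+z["T"][:3,3]
    P[d==0]=np.nan
    return z["im"],P
E
python3 - <<'E'
from h import *
im,P=cloud("top0")
c=cv2.resize(im[165:305,285:430],None,fx=4,fy=4,interpolation=cv2.INTER_CUBIC);cv2.imwrite("pics/topc.png",c[:,:,::-1])
im2,Q=cloud("side0")
c=cv2.resize(im2[150:280,230:420],None,fx=4,fy=4,interpolation=cv2.INTER_CUBIC);cv2.imwrite("pics/sidec.png",c[:,:,::-1])
for uv in [(352,264),(325,215),(377,218),(402,257),(337,177),(316,185),(391,192),(384,284),(304,276),(352,200),(350,294),(350,300),(350,310),(300,298),(168,253)]:
    print(uv,P[uv[1],uv[0]].round(4))
print("side")
for uv in [(358,183),(357,200),(355,225),(400,180),(259,193)]: print(uv,Q[uv[1],uv[0]].round(4))
for nm,A in(("top",P),("side",Q)):
    m=(A[...,2]>.05)&(A[...,2]<.2)&(A[...,0]>.3)&(A[...,0]<.55)&(A[...,1]>-.42)&(A[...,1]<-.2)
    B=A[m]; print(nm,m.sum(),B.min(0) if len(B) else 0,B.max(0) if len(B) else 0)
    m2=m&(A[...,2]>.135);print(m2.sum(),np.nanmedian(A[m2],0))
# rail heights per x along the column
for r in range(270,330,4): print(r,P[r,350].round(3))
E
```

```text
(352, 264) [ 0.5011 -0.2865  0.1582]
(325, 215) [ 0.6309 -0.2313  0.0536]
(377, 218) [ 0.6267 -0.3672  0.0492]
(402, 257) [ 0.5264 -0.4289  0.0551]
(337, 177) [ 0.7441 -0.2671  0.0067]
(316, 185) [ 0.7191 -0.2094  0.0128]
(391, 192) [ 0.6963 -0.404   0.0505]
(384, 284) [ 4.57e-01 -3.94e-01  4.00e-04]
(304, 276) [ 0.4727 -0.1814 -0.0022]
(352, 200) [ 0.6798 -0.3075  0.0121]
(350, 294) [ 4.284e-01 -3.041e-01 -1.000e-04]
(350, 300) [ 0.413  -0.3034  0.0048]
(350, 310) [ 0.3841 -0.3108 -0.0486]
(300, 298) [ 0.4146 -0.1717 -0.0022]
(168, 253) [0.5176 0.1485 0.1449]
side
(358, 183) [ 0.4989 -0.2707  0.1557]
(357, 200) [ 0.4984 -0.274   0.1109]
(355, 225) [ 0.4976 -0.2735  0.0441]
(400, 180) [ 0.4491 -0.61    0.033 ]
(259, 193) [ 0.7468 -0.2617  0.085 ]
top 329 [ 0.47797733 -0.41997089  0.05003934] [ 0.54165365 -0.26923703  0.16310179]
252 [ 0.49869568 -0.28659237  0.1582391 ]
side 818 [ 0.47857623 -0.30357725  0.05053158] [ 0.52095363 -0.26384511  0.16079809]
258 [ 0.49753439 -0.27376988  0.15299663]
270 [ 0.487 -0.282  0.159]
274 [ 0.478 -0.286  0.13 ]
278 [ 0.47  -0.303  0.011]
282 [ 0.46  -0.304 -0.002]
286 [ 0.449 -0.304  0.001]
290 [ 0.439 -0.304  0.001]
294 [ 0.428 -0.304 -0.   ]
298 [ 0.418 -0.305 -0.004]
302 [ 0.407 -0.305 -0.006]
306 [ 0.396 -0.309 -0.034]
310 [ 0.384 -0.311 -0.049]
314 [ 0.372 -0.313 -0.065]
318 [ 0.358 -0.32  -0.111]
322 [ 0.345 -0.322 -0.131]
326 [ 0.326 -0.335 -0.219]
```

```bash
sleep 1
```

```text
(no output)
```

View pics/topc.png

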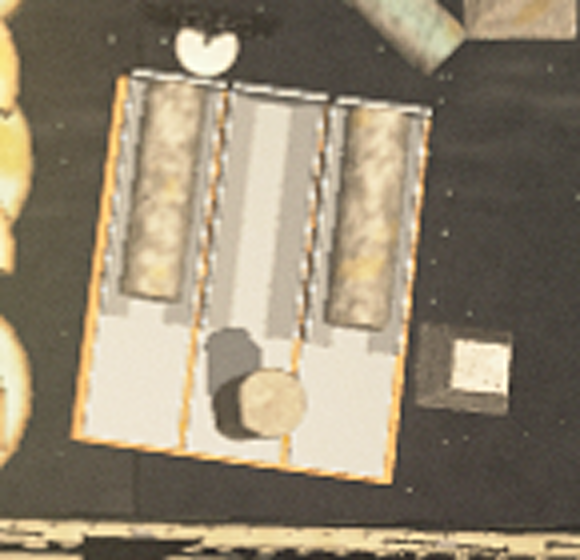

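View pics/sidec.png

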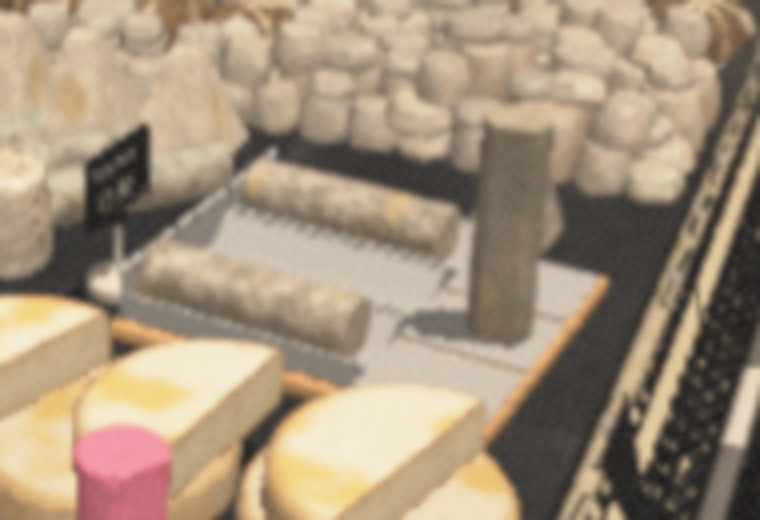

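```bash
cat >> h.py <<'E'
def ray(n,uv,z):
    f=np.load(n+".npz"); T=f["T"]
    p=cv2.undistortPoints(np.array(uv,float).reshape(-1,1,2),f["K"],f["D"]).reshape(-1,2)
    d=np.c_[p,np.ones(len(p))]@T[:3,:3].T; c=T[:3,3]
    return c+d*((z-c[2])/d[:,2])[:,None]
E
python3 - <<'E'
from h import *
cp=lambda l:[(285+x/4-.375,165+y/4-.375) for x,y in l]
im,P=cloud("top0")
m=(P[...,0]>.55)&(P[...,0]<.66)
# floor height estimates
for (u0,v0,u1,v1) in [(345,195,356,240),(308,250,330,272),(362,258,382,280)]:
    B=P[v0:v1,u0:u1].reshape(-1,3); print("z floor",np.nanmedian(B[:,2]),np.nanstd(B[:,2]))
Z=.014
a=ray("top0",cp([(275,106),(250.5,336)]),Z); print("floor mid",a, np.degrees(np.arctan2(*(a[0]-a[1])[[1,0]])))
for nm,l in dict(L=[(122,75),(75,437)],R=[(431,108),(390,483)],div1=[(226,90),(184,448)],div2=[(327,97),(287,462)]).items():
    b=ray("top0",cp(l),Z);print(nm,b.round(4).tolist(),np.degrees(np.arctan2(*(b[0]-b[1])[[1,0]])))
b=ray("top0",cp([(233,88),(328,97)]),.048);print("stop",b,np.degrees(np.arctan2(*(b[0]-b[1])[[1,0]])))
b=ray("top0",cp([(184,450),(287,463)]),Z);print("front",b)
print("top",ray("top0",cp([(273,403)]),.158))
A=P; m=(A[...,2]>.145)&(A[...,2]<.2)&(A[...,0]>.45)&(A[...,0]<.55)&(A[...,1]>-.33)&(A[...,1]<-.24)
v,u=np.nonzero(m); print("px",u.mean(),v.mean(),u.min(),u.max(),v.min(),v.max(),ray("top0",[(u.mean(),v.mean())],.158))
im2,Q=cloud("side0")
A=Q; m=(A[...,2]>.04)&(A[...,2]<.15)&(A[...,0]>.45)&(A[...,0]<.55)&(A[...,1]>-.33)&(A[...,1]<-.24)
from scipy.optimize import least_squares
B=A[m][:,:2];print(len(B))
r=least_squares(lambda p:np.hypot(*(B-p[:2]).T)-.020,[.5,-.29],loss="soft_l1",f_scale=.002);print("side axis",r.x)
E
```

```text
z floor 0.01445633766710741 0.0029820876530482253
z floor 0.014204016896862903 0.0025038968441797966
z floor 0.014529106299848493 0.0023769781315636424
floor mid [[ 0.70404923 -0.31092253  0.014     ]
 [ 0.54753808 -0.29473715  0.014     ]] -5.904175148198268
L [[0.7233, -0.2069, 0.014], [0.478, -0.179, 0.014]] -6.49088586420753
R [[0.7049, -0.4162, 0.014], [0.4533, -0.3862, 0.014]] -6.794666427495667
div1 [[0.7144, -0.2777, 0.014], [0.4726, -0.2511, 0.014]] -6.2868202809033145
div2 [[0.711, -0.3461, 0.014], [0.4652, -0.3188, 0.014]] -6.326753853788751
stop [[ 0.70862555 -0.27822863  0.048     ]
 [ 0.70389687 -0.3407473   0.048     ]] 85.6745940889738
front [[ 0.47126653 -0.25105963  0.014     ]
 [ 0.46450293 -0.31882446  0.014     ]]
top [[ 0.49799371 -0.28860461  0.158     ]]
px 352.5696721311475 265.3114754098361 345 361 257 274 [[ 0.49812333 -0.28789451  0.158     ]]
724
side axis [ 0.50048507 -0.28902539]
```

The pieces agree: 14 mm floor, 158 mm log top, and 68 mm between dividers. The gutter origin is about (0.589, -0.298) with yaw about -6.3°. The log axis is at (0.499, -0.288), which is gutter x of about -90 mm and nearly on the midline. It's the only upright grey log on an empty gutter. Now I'll approach from behind.

```bash
cat >> h.py <<'E'
from scipy.spatial.transform import Rotation as Ro
yaw=np.radians(-6.3); O=np.array([.589,-.298]); D=np.array([np.cos(yaw),np.sin(yaw)]); N=np.array([-D[1],D[0]])
def g(x,y,z): return [*(O+x*D+y*N),z]
def gl(p): q=np.array(p[:2])-O; return q@D,q@N
RPY=Ro.from_matrix(np.c_[[0,0,-1],[*N,0],[*D,0]]).as_euler('xyz').tolist()
def shot(n,tag):
    from plant import get_image,get_calibration
    c=get_calibration(n); im,d=get_image(n)
    cv2.imwrite(f"pics/{n}{tag}.png",im[:,:,::-1]); np.savez(f"{n}{tag}.npz",im=im,d=d,K=c["intrinsics"],D=c["dist_coeffs"],T=c["world_from_camera"])
E
python3 - <<'E'
from h import *; from plant import *
gripper_to(0.0)
print(RPY,inverse_kinematics(g(-.155,0,.25),RPY),[inverse_kinematics(g(x,0,z),RPY) is not None for x,z in((-.155,.142),(-.07,.142),(-.13,.026),(-.03,.026))])
movep(g(-.155,0,.25),RPY)
move_l(g(-.155,0,.142),feed=.12)
o=observe();print(o["time_s"],gl(o["eef_pos"]),o["eef_pos"][2],o["ft_force"],o["opening"])
shot("side","1");shot("wrist","1");shot("top","1")
E
```

```text
[0.10995574287564276, 1.5707963267948966, 0.0] [-0.7259773  -0.05039407  1.77985351  0.          1.41213321 -2.18681788] [True, True, True, True]
3.7583 (np.float64(-0.15443416771036633), np.float64(-0.00044514585210415794)) 0.14288546160002552 [-0.09414506 -0.33868119  0.73911075] 0.0003098804772553622<sys>:0: UserWarning: Gimbal lock detected. Setting third angle to zero since it is not possible to uniquely determine all angles.
```

```bash
python3 -c "
from h import *
a=[cv2.imread(f'pics/{n}1.png') for n in('side','wrist')]
cv2.imwrite('pics/m1.png',np.hstack([cv2.resize(a[0][130:270,240:440],(560,392)),cv2.resize(a[1],(523,392))])[:,:,:].copy()[:, :].astype('uint8')) 
m=cv2.imread('pics/m1.png');cv2.imwrite('pics/m1.png',cv2.resize(m,(798,289)))"
```

```text
<sys>:0: UserWarning: Gimbal lock detected. Setting third angle to zero since it is not possible to uniquely determine all angles.
```

View pics/m1.png

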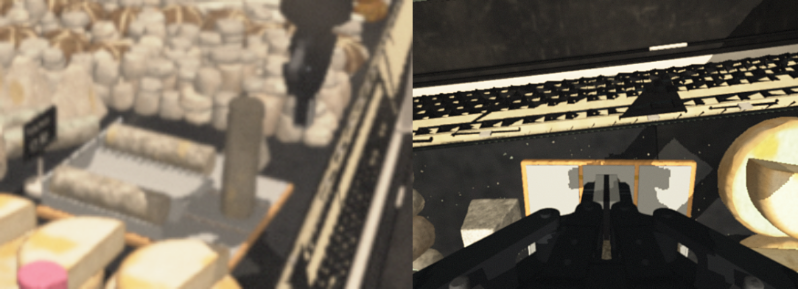

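The side view shows the closed fingertips behind the log, level with its upper part. Now I'll do the tipping push, with a force guard.

```bash
python3 - 2>/dev/null <<'E'
from h import *; from plant import *
s=move_l(g(-.112,0,.142),feed=.06,max_force=8); shot("side","2a"); o=observe();print(s,gl(o["eef_pos"]),o["ft_force"])
for x in(-.09,-.072):
    s=move_l(g(x,0,.142),feed=.05,max_force=8); o=observe();print(s,gl(o["eef_pos"]),o["ft_force"],o["time_s"])
hold(.5)
shot("side","2");shot("top","2")
a=[cv2.imread(f'pics/{n}.png')[130:270,240:440] for n in('side2a','side2')]+[cv2.imread('pics/top2.png')[165:305,260:460]]
cv2.imwrite('pics/m2.png',cv2.resize(np.hstack(a),(798,186*1)))
cv2.imwrite('pics/m2b.png',cv2.resize(np.hstack(a[1:]),(800,280)))
E
```

```text
False (np.float64(-0.11233387784042698), np.float64(9.9676260203148e-05)) [-0.7058285   0.10108072 -0.77220682]
False (np.float64(-0.08992033777063184), np.float64(0.00011833053965605942)) [-0.22492529 -0.02184426 -0.1394243 ] 5.4167
False (np.float64(-0.07183117849986707), np.float64(8.13144394947837e-05)) [-0.51458358 -0.70741026 -0.68768658] 5.925
```

View pics/m2.png

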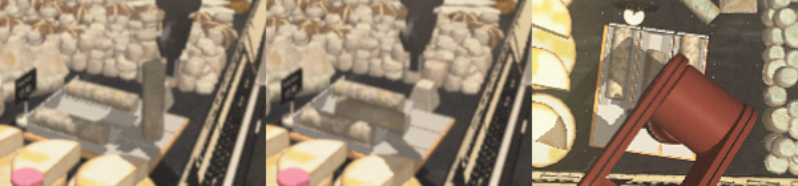

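View pics/m2b.png

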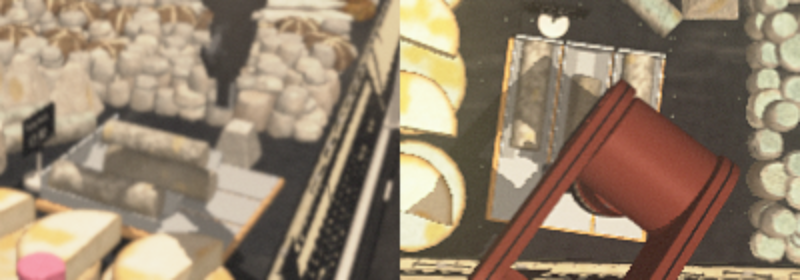

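The log toppled into the middle gutter. I'll back off, drop down in front of the board's tongue and measure its near end.

```bash
python3 - 2>/dev/null <<'E'
from h import *; from plant import *
move_l(g(-.135,0,.142),feed=.15); move_l(g(-.135,0,.06),feed=.12)
shot("side","3")
im,P=cloud("side3"); q=P[...,:2]-O; x=q@D; y=q@N; z=P[...,2]
m=(x>-.1)&(x<.12)&(abs(y)<.03)&(z>.022)&(z<.08)
print(m.sum(),"x",np.percentile(x[m],[0,1,50,99,100]).round(4),"z",np.percentile(z[m],[1,50,99]).round(4))
for a in np.arange(-.1,.12,.02):
    k=m&(x>a)&(x<a+.02)
    if k.sum()>5: print(a.round(2),k.sum(),np.median(y[k]).round(4),np.percentile(z[k],95).round(4),y[k&(z>.045)].mean().round(4))
cv2.imwrite('pics/m3.png',cv2.resize(cv2.imread('pics/side3.png')[130:270,240:440],(800,560)))
o=observe();print(o["time_s"],gl(o["eef_pos"]),o["eef_pos"][2])
E
```

```text
971 x [-0.0669 -0.0665  0.0049  0.1197  0.1199] z [0.0231 0.0448 0.0583]
-0.08 95 0.0102 0.0569 0.007
-0.06 125 0.0156 0.0574 0.0097
-0.04 122 0.0167 0.0572 0.0104
-0.02 119 0.0159 0.0569 0.0094
0.0 111 0.0155 0.0567 0.0092
0.02 111 0.0163 0.057 0.0091
0.04 104 0.0157 0.0574 0.0093
0.06 97 0.0147 0.0575 0.0087
0.1 86 -0.0154 0.0492 0.0034
7.975 (np.float64(-0.13410912433853), np.float64(-0.000483130748303893)) 0.060998625266469916
```

View pics/m3.png

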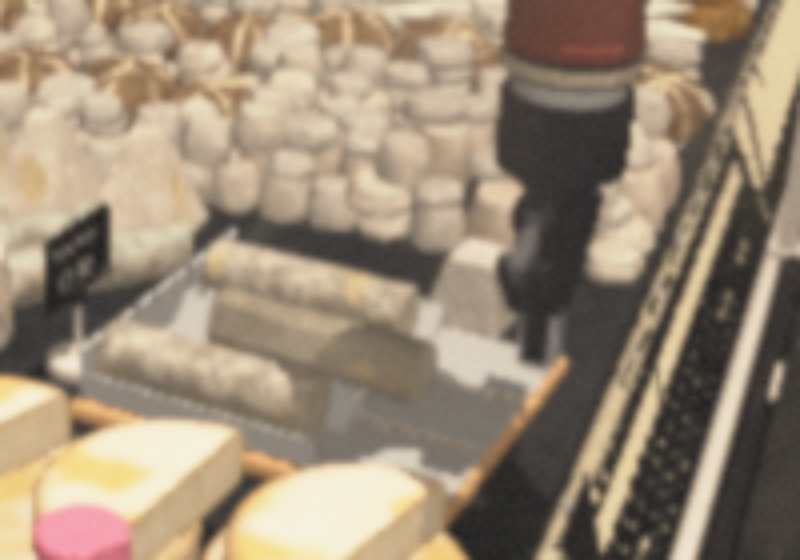

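The log lies straight in the trough with its near end at x of about -67 mm, so it needs about 42 mm more. I'll push low on that end, then finish slowly until the stop registers.

```bash
python3 - 2>/dev/null <<'E'
from h import *; from plant import *
def rep(s): o=observe();print(s,np.round(gl(o["eef_pos"]),4),o["eef_pos"][2].round(4),np.round(o["ft_force"],2),o["time_s"])
rep(move_l(g(-.13,0,.027),feed=.1,max_force=10))
rep(move_l(g(-.085,0,.027),feed=.08,max_force=8))
rep(move_l(g(-.048,0,.027),feed=.04,max_force=8))
shot("side","4")
rep(move_l(g(-.028,0,.027),feed=.02,max_force=6))
shot("side","5")
for t in "45":
    im,P=cloud("side"+t); q=P[...,:2]-O; x=q@D; y=q@N; z=P[...,2]
    m=(x>-.1)&(x<.09)&(y<.03)&(y>0)&(z>.03)&(z<.08)
    print(np.percentile(x[m],[0,1,5]).round(4), np.bincount(((x[m]+.1)*200).astype(int)))
cv2.imwrite('pics/m5.png',cv2.resize(cv2.imread('pics/side5.png')[130:270,240:440],(800,560)))
E
```

```text
False [-1.302e-01  1.000e-04] 0.0268 [ 0.31 -0.39  1.06] 8.4583
False [-0.0853  0.0002] 0.0268 [-0.22 -0.6  -0.04] 9.175
False [-0.0478 -0.    ] 0.0271 [ 0.57  0.07 -0.25] 10.25
True [-0.0362  0.0002] 0.0264 [-0.3   0.33 -0.02] 10.9667
[-0.0627 -0.0598 -0.0561] [ 0  0  0  0  0  0  0  5 45 30 20 18 25 27 26 26 27 27 23 23 25 22 26 28
 21 26 22 26 23 23 24 21 22 23 23 21 23 22]
[-0.0504 -0.048  -0.0456] [ 0  0  0  0  0  0  0  0  0  1 36 37 14 25 12 36 25 28 24 24 23 20 27 24
 22 21 26 21 23 18 30 21 25 21 25 22 22 21]
```

View pics/m5.png

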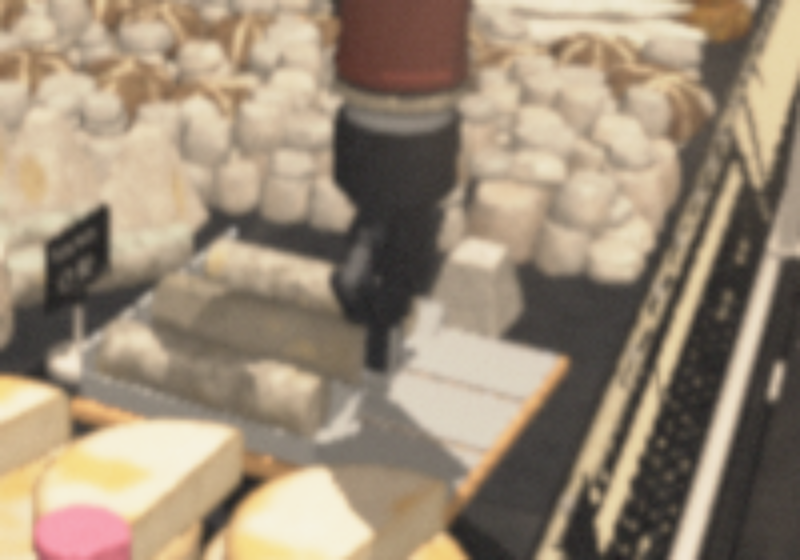

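The stop registered at TCP x of -36 mm, exactly the predicted home position with an 11 mm half-finger. I'll repeat the gentle push once to confirm, then withdraw and check from above.

```bash
python3 - 2>/dev/null <<'E'
from h import *; from plant import *
def rep(s): o=observe();print(s,np.round(gl(o["eef_pos"]),4),o["eef_pos"][2].round(4),np.round(o["ft_force"],2),o["time_s"])
rep(move_l(g(-.030,0,.027),feed=.015,max_force=8))
rep(move_l(g(-.12,0,.027),feed=.12))
rep(move_l(g(-.13,0,.2),feed=.2))
movep([.30,-.45,.28],RPY); hold(.3); rep(0)
shot("side","6");shot("top","6")
im,P=cloud("top6"); q=P[...,:2]-O; x=q@D; y=q@N; z=P[...,2]
for c in(-.068,0,.068):
    m=(abs(y-c)<.014)&(z>.032)&(z<.09)&(x>-.1)&(x<.108)
    print(c,m.sum(),np.percentile(x[m],[0,2]).round(4),np.median(y[m]).round(4), np.percentile(z[m],[50,95]).round(4))
c=cv2.resize(im[165:305,285:430],None,fx=4,fy=4,interpolation=cv2.INTER_CUBIC);cv2.imwrite("pics/top6c.png",c[:,:,::-1])
cv2.imwrite('pics/m6.png',cv2.resize(cv2.imread('pics/side6.png')[130:270,240:440],(800,560)))
E
```

```text
True [-0.0363  0.0007] 0.0254 [-0.1   0.58 -0.35] 11.325
False [-0.1193 -0.0003] 0.0273 [-0.48 -0.38  0.16] 12.1667
False [-0.1306  0.0005] 0.1986 [-0.09  0.79  0.42] 13.1833
0 [-0.2699 -0.1819] 0.2796 [0.16 0.63 0.29] 14.45
-0.068 558 [-0.0281 -0.027 ] -0.067 [0.0502 0.0547]
0 572 [-0.0272 -0.0259] 0.0008 [0.0527 0.0572]
0.068 548 [-0.0279 -0.0263] 0.0684 [0.0502 0.0543]
```

View pics/top6c.png

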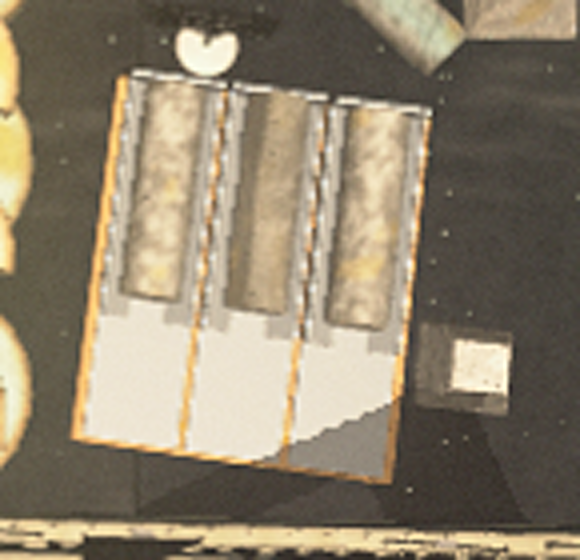

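View pics/m6.png

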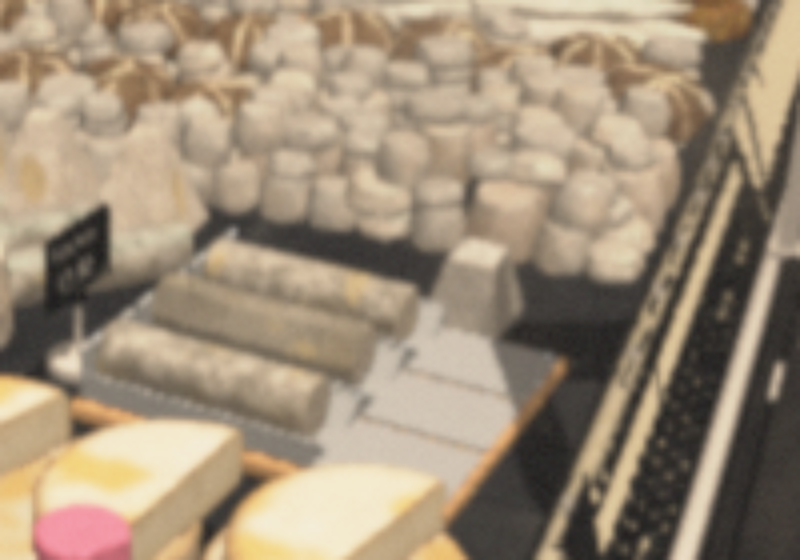

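The log lies flush with its neighbours and against the stop, with its near end at about (252,312) in the top crop. The neighbours, price stand and brick cheese are unmoved, and the arm is clear.

```bash
python3 -c "
from plant import *
job_done(); print(observe()['time_s'])"
```

```text
the job is handed in; nothing more can be done
the job is handed in; nothing more can be done
```

The grey log now lies home against the end stop of the middle gutter, in line with its neighbours. I pushed it over near its top with closed fingertips and it fell lengthwise into the gutter. I then pushed its near end along about 42 mm. It was never pinched, lifted or carried.

- **Home position:** the stop registered twice at the predicted spot, with the force guard set at 6 N and then 8 N. The final top view puts the near end at x ≈ -26 to -27 mm against the specified -25 mm. The neighbours read -26 to -28 mm by the same measure. The log is centred to about 1 mm.
- **Bystanders:** the final pictures show the lying logs, price stand and brick cheese where they started. I compared these by eye only.
- **Finish:** the last clock reading before hand-in was about 14.5 s, with the arm clear. No checks failed or disagreed.

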